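# Fold the propped work board flat

## Robot

A 6-joint arm with a two-finger parallel gripper is mounted at the origin on a cart in front of the work surface, level with it; the furniture and walls round the work are solid. World frame = base frame: x ahead of the robot, y to its left, z up, the work surface at z = 0. Lengths are in m, angles in rad, forces in N, time in s.
With the tool pointing down it reaches from about 0.4 to 0.825 m from the base axis. Payload 7 kg.
Tool frame: the origin (TCP) lies at the very end of the fingers, on their centre line; the grasp point (between the pads) lies r.tcp_to_grasp behind it (r.tcp_to_grasp is the distance from the TCP to the grasp point, in m); z points along the fingers, y is the line along which they close (so a half turn about z gives the same grasp; the last joint's range is limited). The gripper opens to 85 mm and grips with 20 to 120 N. Pads are 22 mm wide; open, the fingers measure 114 mm over their backs; the gripper's body (76 mm by 85 mm) begins 54 mm behind the grasp point. The pads swing forward as they close: fully open they stand 13 mm farther back than shut.
Start: joints at [1.498, 0.359, 0.012, 0, -1.224, -0.288], TCP at [0.238, 0.632, 0.231] pointing down, gripper open.
Joint ranges: [-3.07, 3.07], [-1.43, 2.12], [-1.02, 1.25], [-3.03, 1.67], [-3.05, -0], [-3.03, 3.03]. Speed limits (rad/s): [2.39, 2.39, 3.01, 3.14, 3.14, 3.14].

## Interface

Orientations are given as a 3x3 rotation matrix whose columns are the frame's x, y, z axes.
In Python, from plant import r gives the robot as it stands.
- The arm moves only by the tool play_rows, never from a script. Its arguments are lists of equal length, an entry for each row: "dp": the shift along the tool's x, y, z in cm, a list of three; "turn": the turn, a rotation vector about the tool's x, y, z in degrees, a list of three. A call has 1 to 10 rows; each row is the pose to reach, as a shift and turn from the pose commanded when the call began, along the tool's axes at that moment; what a row does not reach only later rows make up. A row lasts 1/12 s, in which the tool goes at most 41.7 mm and 7.16 degrees, less where a joint would pass 70% of its speed; a pose out of reach is approached as far as the arm can. A call with a gripper value outside its range is refused whole. "hand" is the opening, from 0 (shut) to 1 (fully open), set as the call begins (left out, the last holds). The fingers move at their own pace and stop on an object; "squeeze" is the grip in N (left out, the last holds). Time passes only in rows, so rows that repeat a pose let the fingers close. It gives the time, the measured TCP pose, the force, the opening and the grip force at its end, in the units of the state.
- r.sense(): the state, without advancing time (a new reading comes with each control period).
- r.get_image(name): name is "side" or "top"; returns a dict with "color" (480x640x3 uint8, red, green, blue), "intrinsics" (3x3 intrinsics, pixels), "k1" (the pictures are not rectified: a ray, as slopes to the right and down, at radius r is drawn at 1 + k1 r^2 times it, then the intrinsics apply), "cam_to_world" (4x4, takes a point from camera to world coordinates). Camera axes: x right, y up, looking along -z (the intrinsics and any distortion apply to the point x, -y, -z); pixel columns grow to the right and rows downward; lengths in m; the calibration is good to about 2 mm. A picture is of the moment at which its call begins. There is no depth.
- r.sign_off(): hands the job in; it is judged then, once.
Trained networks look in a picture, given as the dict that the camera call returned (one of the last four; its "shot" number tells which), for a name from the list of things; names that differ only in an ending like _2 or _b are one class to them, and where a whole thing is asked for, a point or a joint stands for the part that bears it (a point fixed in the world has none). Each returns a list of dicts, best first, with "p" (0 to 1); they miss things now and then, are a little off and sometimes report something else, mostly with a low value. They report only what shows in the picture. A call takes as long as a camera call.
- r.regions_of(picture, thing): "region" (480x640 bool, what is visible of it) and "extent" ([centre column, centre row, width, height] in pixels, round what is visible of it).
- r.landmark_of(picture, thing): "pixel" ([column, row] in pixels: a listed point, or the origin of a listed thing).
The state is a dict: "time_s": time; "joints": joint angles; "qd": joint speeds; "effort": joint torques, N m; "tool_pos": TCP position; "orientation": TCP orientation; "force": force on the tool from outside, world axes, zero at the start; "torque": the same for the moment, N m; "opening": opening from 0.0 (shut) to 1.0 (fully open); "grasp_force": force on a finger pad.
Only numpy, scipy, OpenCV 4.12 (cv2) and the standard library are available. Lean on these libraries where they do the work, as an engineer would, in place of code of your own. Each camera call takes 0.05 s, during which the arm holds its last target. There are 200 camera calls.

## Task

The sloping work board is propped on its ratchet and will not go down as it is. Take it by the wooden tab, raise it through the remaining notches and on past the top one, until the pawl is thrown clear, then bring it all the way down flat on its stand and let go.

Things in the scene. Friction and masses are not known exactly. Their poses are not given: they have to be found in the camera images.
- board (a joint): Tilt in rad of the plywood work board (205x170x12 mm, hinged at its near edge, low ledge there): 0 flat, grows as the far edge rises, stop 0.82. Notches hold it at 0.20, 0.34, 0.48; it starts in 0.20 or 0.34. It always goes up (3-6 N at the tab), but down only once raised past 0.70, where the pawl is thrown clear; below 0.05 the pawl sets again. Damped hinge: let go, it sinks at about 0.4 rad/s.
- pawl (a joint): Brass finger, 65 mm tall, pivoting on the stand just left of the board beside its toothed steel quadrant. Rad: about -0.30 when propping the board in a notch, -0.33 to -0.1 while riding over the teeth, 0.17 upright, about 0.66 when thrown back clear (it stays there by its weight until the board, below about 0.15, pushes it back).
- board_tab (a point): Grip point of the wooden lifting tab (24 wide, 16 thick, 70 mm long) at the middle of the board's far edge: centre of its section, 45 mm past the board's edge, 250 mm from the hinge line, 88 mm above the desk when flat. x along the tab away from the hinge, y across it (parallel to the hinge), z square to the board. Fingers fit down beside it, closing along y; it can turn between the pads.
- board_hinge (a point): Middle of the hinge line, fixed to the stand, 88 mm above the desk. x level, from the hinge toward the tab; y along the hinge line; z up. With the board tilted by a, the grip point of the tab is 250 mm x cos a along this x and 250 mm x sin a above this point.

How it is judged:
By the outcome, as a careful person would: the job done as asked, in the order asked, and still so for the second after the job is handed in, with the robot touching nothing.
It also fails if it takes over 43 s, if anything falls off the work surface, if the arm or the gripper's body presses on something with over 40 N, if the wrist force passes 120 N, or if a joint passes its speed limit or range.

## Working session

There is one attempt and no reset: what is moved stays moved. The work goes in short steps, Python scripts to look and compute and a tool call to move; the robot and the scene stay as the last step left them, time stands still between calls to the robot, and variables do not carry over. Pictures are saved under pics/ and viewed, at most 10 in all, crops included, and the job is handed in when it is done.

Besides the shell and the picture viewer there is one more tool, called after ">>>" in YAML: its name, and indented under it one key for each argument. play_rows: Moves the arm, as the interface text tells. Its arguments: {"type":"object","properties":{"dp":{"type":"array","items":{"type":"array","items":{"type":"number"}}},"turn":{"type":"array","items":{"type":"array","items":{"type":"number"}}},"hand":{"type":"number"},"squeeze":{"type":"number"}},"required":["dp","turn"]}

```bash
mkdir -p pics; cat > h.py <<'E'
import numpy as np, cv2
from plant import r
def ray(p,px):
    K=np.array(p["intrinsics"]);T=np.array(p["cam_to_world"])
    u=cv2.undistortPoints(np.array([[px]],float),K,np.array([p["k1"],0,0,0,0.]))[0,0]
    d=T[:3,:3]@np.array([u[0],-u[1],-1]);return T[:3,3],d/np.linalg.norm(d)
def tri(rs):
    A=0;b=0
    for c,d in rs:
        M=np.eye(3)-np.outer(d,d);A=A+M;b=b+M@c
    x=np.linalg.solve(A,b);return x,[np.linalg.norm(np.cross(x-c,d)) for c,d in rs]
def look(names=("board_tab","board_hinge","pawl")):
    P={n:r.get_image(n) for n in("side","top")};R={}
    for t in names:
        L=[]
        for n in P:
            l=r.landmark_of(P[n],t)
            if l: print(t,n,np.round(l[0]["pixel"],1),round(l[0]["p"],2));L.append(ray(P[n],l[0]["pixel"]))
        if len(L)==2: R[t]=tri(L);print(t,np.round(R[t][0],4),np.round(R[t][1],4))
        else: R[t]=L
    return P,R
E
python3 - <<'E'
from h import *
P,R=look()
cv2.imwrite("pics/a.png",cv2.resize(P["side"]["color"][:,:,::-1],(640,480)))
cv2.imwrite("pics/b.png",P["top"]["color"][:,:,::-1])
# hinge from single rays at z=.088
for n in P:
    l=r.landmark_of(P[n],"board_hinge")
    if l:
        c,d=ray(P[n],l[0]["pixel"]);print(n,"hinge z.088",np.round(c+d*(.088-c[2])/d[2],4))
print(r.tcp_to_grasp,r.sense())
E
```

```text
board_tab side [402.2 218.6] 0.9
board_tab top [359.4 164.5] 0.72
board_tab [0.6571 0.0453 0.1393] [0.0006 0.0006]
board_hinge side [263.3 271.7] 0.8
board_hinge top [330.5 307.7] 0.72
board_hinge [0.4149 0.0941 0.0834] [0.0004 0.0004]Traceback (most recent call last):
  File "<stdin>", line 2, in <module>
  File "h.py", line 17, in look
    l=r.landmark_of(P[n],t)
ValueError: it knows: board_hinge, board_tab
```

View pictures.

```bash
python3 - <<'E'
from h import *
P,R=look(("board_tab","board_hinge"))
cv2.imwrite("pics/a.png",np.hstack([cv2.resize(P[n]["color"][:,:,::-1],(400,300)) for n in P]))
cv2.imwrite("pics/b.png",P["side"]["color"][:,:,::-1])
h=R["board_hinge"][0];t=R["board_tab"][0];v=t-h;print("yaw",np.arctan2(v[1],v[0]),"a",np.arcsin((t[2]-.088)/.25),np.hypot(*v[:2]))
print(r.tcp_to_grasp,r.sense())
E
```

```text
board_tab side [403.7 217.8] 0.59
board_tab top [358.7 163.4] 0.59
board_tab [0.6598 0.046  0.1396] [0.0003 0.0003]
board_hinge side [263.8 273. ] 0.76
board_hinge top [332.6 307.7] 0.68
board_hinge [0.4145 0.0906 0.0832] [0.0008 0.0008]
yaw -0.17978184942913597 a 0.207768006485248 0.24929291886316446
0.0187 {'time_s': 0.6, 'joints': array([ 1.49810003e+00,  3.58563477e-01,  1.18983185e-02, -3.77974829e-05,
       -1.22408475e+00, -2.88079771e-01]), 'qd': array([-7.65769991e-04,  8.26557166e-04,  4.99638272e-04, -3.32347776e-04,
        7.63694342e-04,  8.22491161e-05]), 'effort': array([ 3.80668804e-03, -5.82592893e+01,  2.93541527e+01,  6.93926364e+00,
       -6.44699921e-04,  2.59744311e-06]), 'tool_pos': array([0.23828452, 0.63151573, 0.23131833]), 'orientation': array([[ 9.35618618e-01, -3.53012464e-01, -3.20831299e-05],
       [-3.53012462e-01, -9.35618618e-01,  4.88757956e-05],
       [-4.72713387e-05, -3.44033597e-05, -9.99999998e-01]]), 'force': array([0.11492931, 1.09360043, 0.52924966]), 'torque': array([0.04989984, 0.01796138, 0.03397502]), 'grasp_force': 0.0, 'opening': 1.0009189641666962}
```

View pics/a.png

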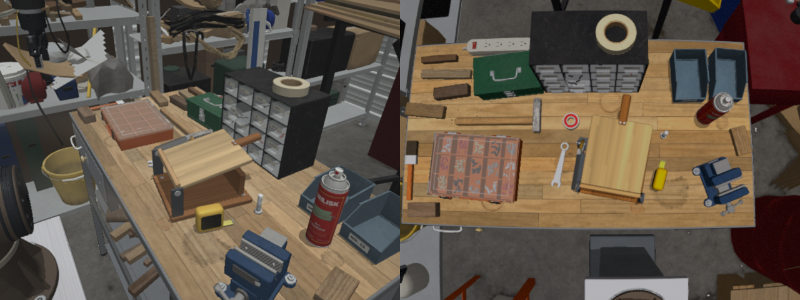

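View pics/b.png

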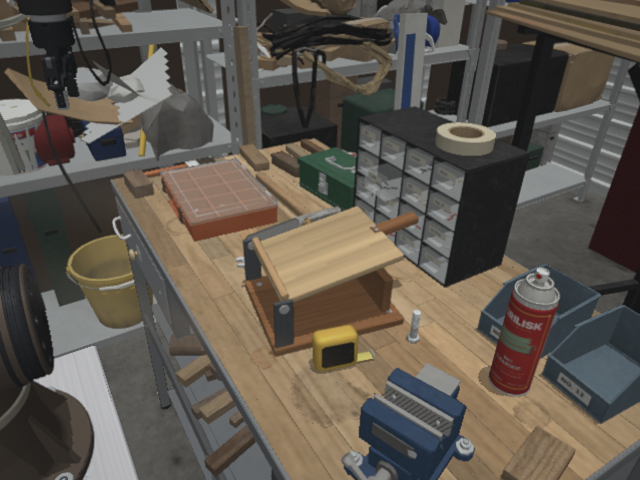

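```bash
python3 - <<'E'
from h import *
P={n:r.get_image(n) for n in("side","top")}
def z(n,px,h):
    c,d=ray(P[n],px);return np.round(c+d*(h-c[2])/d[2],3)
print(z("side",(445,285),0),z("top",(397,147),0))
print("topfront",[np.round(q,3) for q in tri([ray(P["side"],(446,163)),ray(P["top"],(392,106))])])
print("cams",P["side"]["cam_to_world"][:3,3],P["top"]["cam_to_world"][:3,3])
g=np.array([.6585,.0455,.1376])
S=r.sense();R=np.array(S["orientation"]);print((g+[0,0,.07]-S["tool_pos"])@R*100)
im=P["top"]["color"][80:330,200:450,::-1];cv2.imwrite("pics/c.png",cv2.resize(im,(600,600),interpolation=2))
E
```

```text
[ 0.736 -0.004  0.   ] [ 0.733 -0.041  0.   ]
topfront [array([0.711, 0.008, 0.247]), array([0.009, 0.009])]
cams [ 0.13581634 -0.5179559   0.56593316] [0.42739615 0.10184538 0.96946861]
[60.00126923 39.99425401  2.37042842]
```

View pics/c.png

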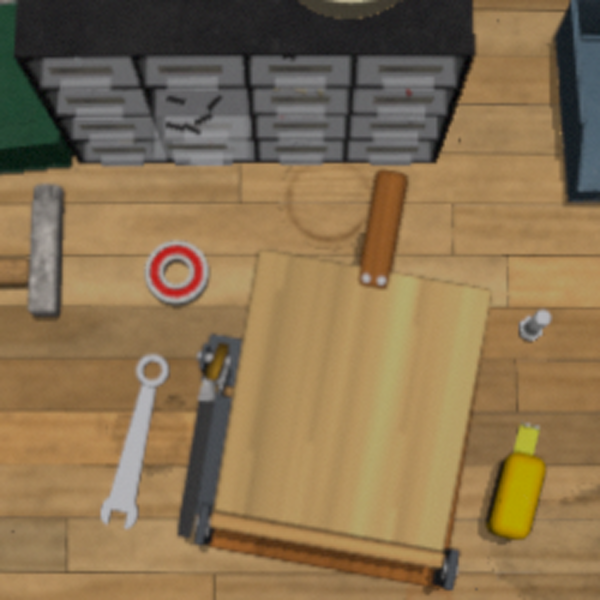

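```bash
cat >> h.py <<'E'
from scipy.spatial.transform import Rotation as Ro
YAW=np.radians(-10.3);F=np.array([np.cos(YAW),np.sin(YAW),0]);G0=np.array([.6585,.0455,.1376])
H=np.array([G0[0],G0[1],.088])-F*.245
def pose(a,lean,back=0):
    l=np.radians(lean);z=F*np.sin(l)-np.array([0,0,np.cos(l)]);y=np.array([np.sin(YAW),-np.cos(YAW),0])
    R=np.c_[np.cross(y,z),y,z];g=H+.25*(F*np.cos(a)+[0,0,np.sin(a)])
    return g+z*(r.tcp_to_grasp-back),R
def rel(p,R):
    S=r.sense();R0=np.array(S["orientation"]);return np.round((p-S["tool_pos"])@R0*100,2),np.round(np.degrees(Ro.from_matrix(R0.T@R).as_rotvec()),1)
E
python3 - <<'E'
from h import *
print(pose(.2,20,.1));print(rel(*pose(.2,20,.1)))
E
```

```text
(array([0.63115824, 0.05046884, 0.21406434]), array([[ 0.92454951, -0.17880222,  0.3365085 ],
       [-0.16801912, -0.98388504, -0.06115396],
       [ 0.34202014,  0.        , -0.93969262]]))
(array([57.27, 40.49,  1.72]), array([  1.8,  19.9, -10.3]))
```

>>> play_rows:
  dp:
    - [3,2,0]
    - [6,4.2,0]
    - [9,6.4,0]
    - [12,8.5,0]
    - [15,10.6,0]
    - [18,12.7,0]
    - [21,14.8,0]
    - [24,17,0]
    - [27,19.1,0]
    - [30,21.2,0]
  turn:
    - [0,2,-1]
    - [0,4,-2]
    - [0.5,6,-3]
    - [0.7,8,-4]
    - [0.9,10,-5]
    - [1,12,-6]
    - [1.2,14,-7]
    - [1.4,16,-8]
    - [1.6,18,-9]
    - [1.8,19.9,-10.3]
  hand: 1
  squeeze: 60

```text
time_s: 1.53
tool_pos: [0.4447, 0.326, 0.2317]
orientation: [[0.925, -0.177, 0.338], [-0.166, -0.984, -0.06], [0.343, -0.0, -0.939]]
force: [0.0, -0.7, -0.1]
opening: 0.997
grasp_force: 0.0
```

```bash
python3 - <<'E'
from h import *
print(rel(*pose(.2,20,.1)),rel(*pose(.2,20,.0)))
E
```

```text
(array([21.21, 23.82,  9.61]), array([-0.1, -0.1,  0.1])) (array([21.2 , 23.83, 19.61]), array([-0.1, -0.1,  0.1]))
```

>>> play_rows:
  dp:
    - [2.2,2.4,1]
    - [4.3,4.8,2]
    - [6.4,7.2,3]
    - [8.5,9.6,4]
    - [10.7,12,5]
    - [12.8,14.4,6]
    - [15,16.8,7]
    - [17.1,19.2,8]
    - [19.2,21.6,9]
    - [21.2,23.8,9.6]
  turn:
    - [0,0,0]
    - [0,0,0]
    - [0,0,0]
    - [0,0,0]
    - [0,0,0]
    - [0,0,0]
    - [0,0,0]
    - [0,0,0]
    - [0,0,0]
    - [0,0,0]

```text
time_s: 2.37
tool_pos: [0.6305, 0.0497, 0.2131]
orientation: [[0.925, -0.179, 0.335], [-0.168, -0.984, -0.061], [0.341, 0.0, -0.94]]
force: [-0.3, 0.7, 0.0]
opening: 0.999
grasp_force: 0.0
```

```bash
python3 - <<'E'
from h import *
P,R=look(("board_tab",))
cv2.imwrite("pics/d.png",np.hstack([P["side"]["color"][100:340,240:560,::-1],P["top"]["color"][60:300,200:520,::-1]]))
print(rel(*pose(.2,20,0)))
E
```

```text
board_tab side [404.1 223.1] 0.6
(array([0.12, 0.  , 9.97]), array([ 0. ,  0.1, -0.1]))
```

View pics/d.png

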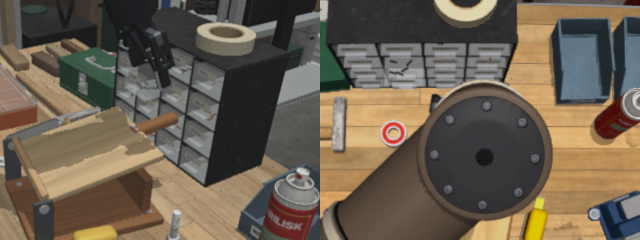

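>>> play_rows:
  dp:
    - [0.1,0,2]
    - [0.1,0,4]
    - [0.1,0,6]
    - [0.1,0,7.5]
    - [0.1,0,8.7]
    - [0.1,0,9.6]
    - [0.1,0,10]
    - [0.1,0,10]
  turn:
    - [0,0,0]
    - [0,0,0]
    - [0,0,0]
    - [0,0,0]
    - [0,0,0]
    - [0,0,0]
    - [0,0,0]
    - [0,0,0]

```text
time_s: 3.23
tool_pos: [0.6641, 0.0458, 0.119]
orientation: [[0.925, -0.178, 0.335], [-0.167, -0.984, -0.061], [0.34, 0.001, -0.94]]
force: [-0.0, -0.3, -0.5]
opening: 1.0
grasp_force: 0.0
```

>>> play_rows:
  dp:
    - [0,0,0]
    - [0,0,0]
    - [0,0,0]
    - [0,0,0]
    - [0,0,0]
    - [0,0,0]
    - [0,0,0]
    - [0,0,0]
    - [0,0,0]
    - [0,0,0]
  turn:
    - [0,0,0]
    - [0,0,0]
    - [0,0,0]
    - [0,0,0]
    - [0,0,0]
    - [0,0,0]
    - [0,0,0]
    - [0,0,0]
    - [0,0,0]
    - [0,0,0]
  hand: 0
  squeeze: 50

```text
time_s: 4.07
tool_pos: [0.6636, 0.0412, 0.1202]
orientation: [[0.925, -0.182, 0.333], [-0.17, -0.983, -0.066], [0.34, 0.005, -0.94]]
force: [4.1, -20.2, 3.6]
opening: 0.272
grasp_force: 53.7
```

```bash
python3 - <<'E'
from h import *
P={n:r.get_image(n) for n in("side",)}
cv2.imwrite("pics/e.png",cv2.resize(P["side"]["color"][120:320,230:500,::-1],None,fx=2,fy=2))
S=r.sense();print(S["torque"],S["joints"])
for a in(.2,.3,.4,.5,.6,.7,.75,.77): print(a,rel(*pose(a,20+np.degrees(a-.2)*.7,0)))
E
```

```text
[-6.41215426 -1.0505162  -1.66356655] [ 0.43590369  0.26558103 -0.64140159  0.50485031 -0.42826695  0.51540732]
0.2 (array([ 0.05, -0.33,  0.03]), array([ 0.3,  0.1, -0.1]))
0.3 (array([ 0.42, -0.32, -2.46]), array([ 0.3,  4.1, -0.1]))
0.4 (array([ 0.55, -0.3 , -4.97]), array([ 0.3,  8.2, -0.1]))
0.5 (array([ 0.42, -0.29, -7.48]), array([ 0.3, 12.2, -0.1]))
0.6 (array([ 0.04, -0.28, -9.96]), array([ 0.3, 16.2, -0.1]))
0.7 (array([ -0.58,  -0.26, -12.39]), array([ 0.3, 20.2, -0.1]))
0.75 (array([ -0.98,  -0.25, -13.57]), array([ 0.3, 22.2, -0. ]))
0.77 (array([ -1.16,  -0.25, -14.04]), array([ 0.3, 23. , -0. ]))
```

View pics/e.png

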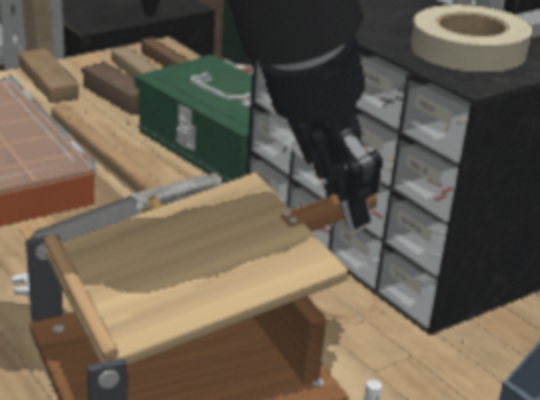

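>>> play_rows:
  dp:
    - [0,0.25,0]
    - [0,0.5,0]
    - [0.1,0.5,-0.6]
    - [0.2,0.5,-1.2]
    - [0.3,0.5,-1.9]
    - [0.4,0.5,-2.5]
    - [0.42,0.5,-3.1]
    - [0.45,0.5,-3.7]
    - [0.5,0.5,-4.4]
    - [0.5,0.5,-5]
  turn:
    - [0,0,0]
    - [0,0,0]
    - [0,1,0]
    - [0,2,0]
    - [0,3,0]
    - [0,4.1,0]
    - [0,5.1,0]
    - [0,6.1,0]
    - [0,7.1,0]
    - [0,8.1,0]

```text
time_s: 4.95
tool_pos: [0.6514, 0.0431, 0.1688]
orientation: [[0.868, -0.178, 0.464], [-0.157, -0.984, -0.084], [0.471, -0.0, -0.882]]
force: [6.4, -4.2, -2.3]
opening: 0.269
grasp_force: 52.7
```

```bash
python3 - <<'E'
from h import *
S=r.sense();print(S["torque"],S["joints"])
for a in(.4,.5,.6,.7,.75,.77): print(a,rel(*pose(a,20+np.degrees(a-.2)*.7,0)))
E
```

```text
[-1.16497112 -0.8941837  -0.40124638] [ 0.36362385  0.13624719 -0.85047476  1.01817348 -0.28951222  0.08305468]
0.4 (array([ 0.06, -0.36,  0.02]), array([-0. , -0.1,  0. ]))
0.5 (array([ 0.29, -0.36, -2.48]), array([-0. ,  3.9,  0. ]))
0.6 (array([ 0.27, -0.36, -4.99]), array([-0. ,  7.9,  0. ]))
0.7 (array([ 0.  , -0.37, -7.48]), array([-0., 12.,  0.]))
0.75 (array([-0.23, -0.37, -8.71]), array([-0., 14.,  0.]))
0.77 (array([-0.33, -0.37, -9.19]), array([-0. , 14.8,  0. ]))
```

```bash
python3 - <<'E'
from h import *
for a in(.4,.45,.5,.6,.7,.75,.77): print(a,rel(*pose(a,28-(a-.4)*40,0)))
E
```

```text
0.4 (array([ 0.05, -0.36,  0.02]), array([-0. , -0.1,  0. ]))
0.45 (array([ 0.07, -0.36, -1.22]), array([-0. , -2.1,  0. ]))
0.5 (array([ 0.02, -0.36, -2.48]), array([-0. , -4.1,  0. ]))
0.6 (array([-0.25, -0.36, -4.99]), array([-0. , -8.1,  0. ]))
0.7 (array([-0.78, -0.37, -7.48]), array([ -0. , -12.1,   0. ]))
0.75 (array([-1.13, -0.37, -8.71]), array([ -0. , -14.1,   0. ]))
0.77 (array([-1.29, -0.37, -9.2 ]), array([ -0. , -14.9,   0. ]))
```

>>> play_rows:
  dp:
    - [0,0.1,-0.6]
    - [0,0.1,-1.2]
    - [0,0.1,-1.9]
    - [0,0.1,-2.5]
    - [-0.1,0.1,-3.1]
    - [-0.2,0.1,-3.7]
    - [-0.25,0.1,-4.4]
    - [-0.3,0.1,-5]
    - [-0.4,0.1,-5.6]
    - [-0.5,0.1,-6.2]
  turn:
    - [0,-1,0]
    - [0,-2,0]
    - [0,-3,0]
    - [0,-4,0]
    - [0,-5,0]
    - [0,-6,0]
    - [0,-7,0]
    - [0,-8,0]
    - [0,-9,0]
    - [0,-10,0]

```text
time_s: 5.78
tool_pos: [0.6177, 0.049, 0.2202]
orientation: [[0.936, -0.177, 0.303], [-0.169, -0.984, -0.053], [0.308, -0.001, -0.951]]
force: [0.9, 3.3, -5.5]
opening: 0.271
grasp_force: 52.0
```

```bash
python3 - <<'E'
from h import *
S=r.sense();print(S["torque"],S["joints"])
g=S["tool_pos"]-np.array(S["orientation"])[:,2]*r.tcp_to_grasp-H;print("a",np.arctan2(g[2],g@F),np.hypot(g[2],g@F))
for a in(.65,.7,.75,.77): print(a,rel(*pose(a,28-(a-.4)*40,0)))
E
```

```text
[1.35234891 0.96702361 0.42755041] [ 0.50483516  0.10639964 -0.50759994  0.29389807 -0.73166434  0.6903681 ]
a 0.6471916371105556 0.2487171214446759
0.65 (array([ 0.1 , -0.38, -0.11]), array([-0.1,  0.1,  0.1]))
0.7 (array([-0.41, -0.39, -1.28]), array([-0.1, -1.9,  0.1]))
0.75 (array([-0.97, -0.39, -2.43]), array([-0.1, -3.9,  0.1]))
0.77 (array([-1.21, -0.39, -2.88]), array([-0.1, -4.7,  0.1]))
```

>>> play_rows:
  dp:
    - [-0.2,0,-0.6]
    - [-0.4,0,-1.2]
    - [-0.7,0,-1.8]
    - [-1,0,-2.4]
    - [-1.2,0,-2.9]
    - [-1.2,0,-2.9]
    - [-1.2,0,-2.9]
  turn:
    - [0,-1,0]
    - [0,-2,0]
    - [0,-3,0]
    - [0,-4,0]
    - [0,-4.7,0]
    - [0,-4.7,0]
    - [0,-4.7,0]

```text
time_s: 6.37
tool_pos: [0.5969, 0.0527, 0.2432]
orientation: [[0.958, -0.178, 0.225], [-0.173, -0.984, -0.04], [0.228, -0.001, -0.974]]
force: [-2.7, 6.9, -5.5]
opening: 0.27
grasp_force: 52.0
```

```bash
python3 - <<'E'
from h import *
P=r.get_image("side");T=r.get_image("top")
cv2.imwrite("pics/f.png",np.hstack([cv2.resize(P["color"][150:330,220:420,::-1],(400,360)),cv2.resize(T["color"][150:330,220:420,::-1],(400,360))]))
S=r.sense();print(S["torque"],S["joints"])
g=S["tool_pos"]-np.array(S["orientation"])[:,2]*r.tcp_to_grasp-H;print("a",np.arctan2(g[2],g@F),np.hypot(g[2],g@F))
for a in(.77,.7,.6,.5,.4,.38): print(a,rel(*pose(a,28-(a-.4)*40,0)))
E
```

```text
[2.36383776 1.94453859 0.60557437] [ 0.5036584   0.09658976 -0.40234941  0.18390459 -0.8995142   0.7861404 ]
a 0.7694988472121013 0.2491161809022974
0.77 (array([ 0.07, -0.4 , -0.06]), array([-0.1,  0. ,  0. ]))
0.7 (array([ 1.01, -0.39,  1.47]), array([-0.1,  2.8,  0. ]))
0.6 (array([ 2.16, -0.39,  3.74]), array([-0.1,  6.8,  0. ]))
0.5 (array([ 3.07, -0.39,  6.1 ]), array([-0.1, 10.8,  0. ]))
0.4 (array([ 3.74, -0.38,  8.51]), array([-0.1, 14.8,  0. ]))
0.38 (array([ 3.85, -0.38,  8.99]), array([-0.1, 15.6,  0. ]))
```

View pics/f.png

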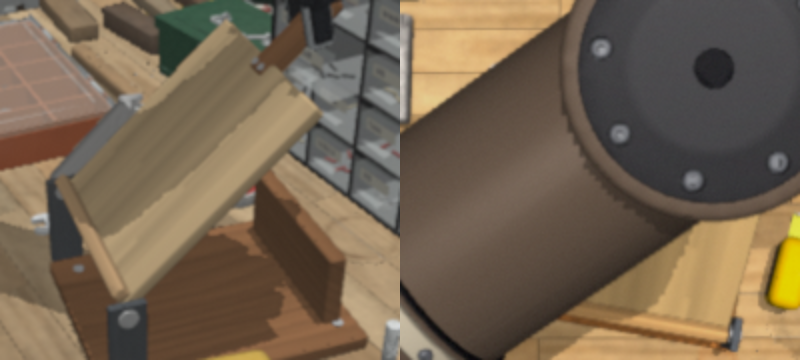

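```bash
python3 - <<'E'
from h import *
for a in np.arange(.77,.4,-.036): print(round(a,3),*rel(*pose(a,13.2+(.77-a)*9,0)))
E
```

```text
0.77 [ 0.07 -0.4  -0.06] [-0.1  0.   0. ]
0.734 [ 0.53 -0.4   0.72] [-0.1  0.3  0. ]
0.698 [ 0.96 -0.39  1.52] [-0.1  0.7  0. ]
0.662 [ 1.36 -0.39  2.33] [-0.1  1.   0. ]
0.626 [ 1.73 -0.39  3.15] [-0.1  1.3  0. ]
0.59 [ 2.08 -0.39  3.99] [-0.1  1.6  0. ]
0.554 [ 2.39 -0.39  4.84] [-0.1  1.9  0. ]
0.518 [ 2.67 -0.39  5.7 ] [-0.1  2.3  0. ]
0.482 [ 2.92 -0.39  6.56] [-0.1  2.6  0. ]
0.446 [ 3.14 -0.39  7.44] [-0.1  2.9  0. ]
0.41 [ 3.33 -0.38  8.32] [-0.1  3.2  0. ]
```

>>> play_rows:
  dp:
    - [0.5,-0.15,0.8]
    - [0.9,-0.15,1.6]
    - [1.3,-0.15,2.4]
    - [1.7,-0.15,3.2]
    - [2,-0.15,4]
    - [2.3,-0.15,4.9]
    - [2.6,-0.15,5.75]
    - [2.85,-0.15,6.6]
    - [3.1,-0.15,7.5]
  turn:
    - [0,0.3,0]
    - [0,0.7,0]
    - [0,1,0]
    - [0,1.3,0]
    - [0,1.6,0]
    - [0,1.9,0]
    - [0,2.3,0]
    - [0,2.6,0]
    - [0,2.9,0]

```text
time_s: 7.22
tool_pos: [0.6453, 0.0441, 0.1782]
orientation: [[0.945, -0.178, 0.275], [-0.171, -0.984, -0.05], [0.28, 0.0, -0.96]]
force: [-3.5, 0.3, -0.0]
opening: 0.264
grasp_force: 52.4
```

```bash
python3 - <<'E'
from h import *
S=r.sense();print(S["torque"],S["joints"])
g=S["tool_pos"]-np.array(S["orientation"])[:,2]*r.tcp_to_grasp-H;print("a",np.arctan2(g[2],g@F),np.hypot(g[2],g@F))
for a in np.arange(.446,-.04,-.036): print(round(a,3),*rel(*pose(a,16+(.446-a)*9,0)))
E
```

```text
[ 0.25702097  2.7072135  -0.03562501] [ 0.46075207  0.20277962 -0.47654414  0.2696539  -0.6799422   0.7384633 ]
a 0.44448157357278506 0.25147757582768665
0.446 [-0.16 -0.37 -0.01] [ 0.  -0.3  0. ]
0.41 [-0.02 -0.37  0.88] [0.  0.1 0. ]
0.374 [ 0.09 -0.37  1.77] [0.  0.4 0. ]
0.338 [ 0.16 -0.37  2.67] [0.  0.7 0. ]
0.302 [ 0.21 -0.37  3.57] [0. 1. 0.]
0.266 [ 0.22 -0.37  4.47] [0.  1.4 0. ]
0.23 [ 0.2  -0.37  5.37] [0.  1.7 0. ]
0.194 [ 0.14 -0.37  6.26] [0. 2. 0.]
0.158 [ 0.06 -0.37  7.16] [0.  2.3 0. ]
0.122 [-0.06 -0.37  8.05] [0.  2.7 0. ]
0.086 [-0.21 -0.37  8.93] [0. 3. 0.]
0.05 [-0.39 -0.37  9.81] [0.  3.3 0. ]
0.014 [-0.61 -0.37 10.68] [0.  3.6 0. ]
-0.022 [-0.85 -0.37 11.55] [0. 4. 0.]
```

Passed below 0.48 with no load: the pawl is clear. Continue.

>>> play_rows:
  dp:
    - [0.1,0,0.9]
    - [0.2,0,1.8]
    - [0.25,0,2.7]
    - [0.3,0,3.6]
    - [0.3,0,4.5]
    - [0.3,0,5.4]
    - [0.25,0,6.3]
    - [0.2,0,7.2]
    - [0.1,0,8]
    - [0,0,8.8]
  turn:
    - [0,0.4,0]
    - [0,0.7,0]
    - [0,1,0]
    - [0,1.3,0]
    - [0,1.6,0]
    - [0,1.9,0]
    - [0,2.3,0]
    - [0,2.6,0]
    - [0,2.9,0]
    - [0,3.2,0]

```text
time_s: 8.05
tool_pos: [0.6703, 0.0398, 0.0944]
orientation: [[0.927, -0.178, 0.329], [-0.168, -0.984, -0.059], [0.334, -0.0, -0.943]]
force: [1.6, -7.1, 3.5]
opening: 0.273
grasp_force: 52.9
```

```bash
python3 - <<'E'
from h import *
S=r.sense();print(S["torque"])
g=S["tool_pos"]-np.array(S["orientation"])[:,2]*r.tcp_to_grasp-H;print("a",np.arctan2(g[2],g@F),np.hypot(g[2],g@F))
for a in (.1,.05,0,-.02): print(round(a,3),*rel(*pose(a,19+(.1-a)*9,0)))
E
```

```text
[-1.9848393   0.77627586 -0.66881003]
a 0.09519007483837619 0.2525235658607474
0.1 [-0.23 -0.35 -0.18] [-0.  -0.5  0. ]
0.05 [-0.55 -0.35  1.03] [-0.  -0.1  0. ]
0 [-0.92 -0.35  2.22] [-0.   0.4  0. ]
-0.02 [-1.09 -0.35  2.69] [-0.   0.6  0. ]
```

>>> play_rows:
  dp:
    - [-0.2,0.1,0.7]
    - [-0.4,0.1,1.3]
    - [-0.6,0.1,1.8]
    - [-0.8,0.1,2.2]
    - [-0.8,0.1,2.3]
    - [-0.8,0.1,2.3]
  turn:
    - [0,0,0]
    - [0,0,0]
    - [0,0,0]
    - [0,0,0]
    - [0,0,0]
    - [0,0,0]

```text
time_s: 8.55
tool_pos: [0.6717, 0.0395, 0.0733]
orientation: [[0.926, -0.177, 0.333], [-0.168, -0.984, -0.058], [0.338, -0.002, -0.941]]
force: [-7.2, -1.0, 18.6]
opening: 0.266
grasp_force: 56.0
```

```bash
python3 - <<'E'
from h import *
S=r.sense();print(S["torque"])
g=S["tool_pos"]-np.array(S["orientation"])[:,2]*r.tcp_to_grasp-H;print("a",np.arctan2(g[2],g@F),np.hypot(g[2],g@F))
E
```

```text
[-0.7485226   1.94591225 -0.34260563]
a 0.011644937745858105 0.2527314633595547
```

>>> play_rows:
  dp:
    - [0,0,0.15]
    - [-0.1,0,0.25]
    - [-0.1,0,0.25]
    - [-0.1,0,0.25]
  turn:
    - [0,0,0]
    - [0,0,0]
    - [0,0,0]
    - [0,0,0]

```text
time_s: 8.88
tool_pos: [0.6718, 0.0395, 0.0731]
orientation: [[0.925, -0.177, 0.336], [-0.168, -0.984, -0.058], [0.341, -0.003, -0.94]]
force: [-22.8, -1.2, 39.1]
opening: 0.267
grasp_force: 59.3
```

>>> play_rows:
  dp:
    - [0.1,0,-0.4]
    - [0.1,0,-0.5]
  turn:
    - [0,0,0]
    - [0,0,0]

```text
time_s: 9.05
tool_pos: [0.6716, 0.0396, 0.0756]
orientation: [[0.926, -0.178, 0.333], [-0.168, -0.984, -0.057], [0.338, -0.003, -0.941]]
force: [12.6, -9.1, -2.2]
opening: 0.268
grasp_force: 52.5
```

>>> play_rows:
  dp:
    - [0,0,0]
    - [0,0,0]
    - [0,0,0]
    - [0,0,0]
    - [0,0,0]
    - [0,0,0]
    - [0,0,0]
    - [0,0,0]
    - [0,0,0]
    - [0,0,0]
  turn:
    - [0,0,0]
    - [0,0,0]
    - [0,0,0]
    - [0,0,0]
    - [0,0,0]
    - [0,0,0]
    - [0,0,0]
    - [0,0,0]
    - [0,0,0]
    - [0,0,0]
  hand: 1

```text
time_s: 9.88
tool_pos: [0.6685, 0.0391, 0.0724]
orientation: [[0.928, -0.178, 0.328], [-0.168, -0.984, -0.06], [0.333, 0.0, -0.943]]
force: [0.3, -1.2, 0.4]
opening: 1.002
grasp_force: 0.0
```

Retreat along the tool axis.

>>> play_rows:
  dp:
    - [0,0,-1]
    - [0,0,-2.5]
    - [0,0,-4.5]
    - [0,0,-7]
    - [0,0,-9.5]
    - [0,0,-12]
    - [0,0,-14]
    - [0,0,-16]
    - [0,0,-16]
    - [0,0,-16]
  turn:
    - [0,0,0]
    - [0,0,0]
    - [0,0,0]
    - [0,0,0]
    - [0,0,0]
    - [0,0,0]
    - [0,0,0]
    - [0,0,0]
    - [0,0,0]
    - [0,0,0]

```text
time_s: 10.72
tool_pos: [0.6164, 0.0492, 0.2249]
orientation: [[0.927, -0.178, 0.33], [-0.168, -0.984, -0.058], [0.335, -0.002, -0.942]]
force: [-0.1, -0.3, -0.8]
opening: 0.997
grasp_force: 0.0
```

```bash
python3 - <<'E'
from h import *
P,R=look(("board_tab","board_hinge"))
cv2.imwrite("pics/g.png",cv2.resize(P["side"]["color"][120:340,220:500,::-1],None,fx=2,fy=2))
E
```

```text
board_tab side [403.3 245. ] 0.67
board_hinge side [266.1 268.7] 0.98
```

View pics/g.png

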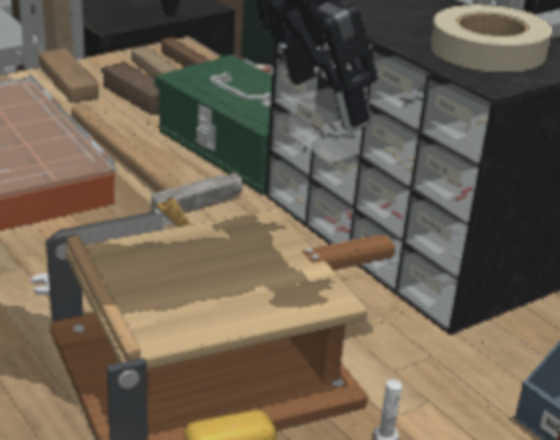

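The picture shows the board level and resting on the stand's far wall around (340,330), the tab free at (350,252), and the gripper clear above it.

```bash
python3 -c "
from plant import r
print(r.sign_off())"
```

```text
the job is handed in; nothing more can be done
None
```

I raised the board by its tab to about 0.77 rad, past the top notch. It then came down freely until it met a solid stop flat on its stand, and I let go, backed the gripper clear and handed the job in at about 11 s. The arm hid the pawl when the board was up, so I inferred it was thrown clear because the board passed every notch without catching.

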